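# Unstack the ointment pots and give each bed tray its own

## Task

The ward's ointment pots have come up from the pharmacy on the steel delivery tray, three of them in a stack and one beside it. Take the stack apart and stand every pot upright, flat on the floor of the round well, in the bed tray of the same colour as its lid. Lower the pots into place rather than dropping them, never tip one over, and do not disturb the honey jar and the pill bottle.

Things in the scene. Friction and masses are not known exactly. Their poses are not given: they have to be found in the camera images.
- pot_red: Large round ointment pot, loose: white jar with a red band and a flat red screw lid. 50 mm high in all, 64 mm across the lid (its top 19 mm), 59 mm across the jar, about 130 g. Origin: centre of its underside; z up; yaw means nothing. Starts on the delivery tray; either it or the blue pot carries the green and yellow ones.
- pot_blue: Large round ointment pot, loose: white jar with a blue band and a flat blue screw lid. 50 mm high in all, 64 mm across the lid (its top 19 mm), 59 mm across the jar, about 130 g. Origin: centre of its underside; z up; yaw means nothing. Starts on the delivery tray; either it or the red pot carries the green and yellow ones.
- pot_green: Medium round ointment pot, loose: white jar with a green band and a flat green screw lid. 42 mm high in all, 52 mm across the lid (its top 16 mm), 47 mm across the jar, about 80 g. Origin: centre of its underside; z up; yaw means nothing. Starts on the lid of a large pot, with the yellow pot on its own lid.
- pot_yellow: Small round ointment pot, loose: white jar with a yellow band and a flat yellow screw lid. 36 mm high in all, 40 mm across the lid (its top 14 mm), 35 mm across the jar, about 45 g. Origin: centre of its underside; z up; yaw means nothing. Starts on top of the stack, on the green pot's lid. Steel delivery tray: fixed, 3 mm floor, 10 mm rim, two places 110 mm apart, one nearer the robot.
- tray_red: Red bed tray, fixed: plate 144 x 104 mm, 9 mm high, white plasters and a wooden spatula (up to 13 mm high) at one end, a white-floored round well 84 mm across at the other, 5 mm deep, floor 4 mm above the table. Origin: on the table under the well's centre; z up; x towards the plasters; it reaches from x -52 to +92 and y -52 to +52 mm. The four trays swap places between starts.
- tray_blue: Blue bed tray, fixed: plate 144 x 104 mm, 9 mm high, white plasters and a wooden spatula (up to 13 mm high) at one end, a white-floored round well 84 mm across at the other, 5 mm deep, floor 4 mm above the table. Origin: on the table under the well's centre; z up; x towards the plasters; it reaches from x -52 to +92 and y -52 to +52 mm. The four trays swap places between starts.
- tray_green: Green bed tray, fixed: plate 144 x 104 mm, 9 mm high, white plasters and a wooden spatula (up to 13 mm high) at one end, a white-floored round well 72 mm across at the other, 5 mm deep, floor 4 mm above the table. Origin: on the table under the well's centre; z up; x towards the plasters; it reaches from x -52 to +92 and y -52 to +52 mm. The four trays swap places between starts.
- tray_yellow: Yellow bed tray, fixed: plate 144 x 104 mm, 9 mm high, white plasters and a wooden spatula (up to 13 mm high) at one end, a white-floored round well 60 mm across at the other, 5 mm deep, floor 4 mm above the table. Origin: on the table under the well's centre; z up; x towards the plasters; it reaches from x -52 to +92 and y -52 to +52 mm. The four trays swap places between starts.
- honey_jar: Bystander: amber glass jar with a black lid, 72 mm across and 83 mm high, loose, standing on the table. Origin: centre of its underside. Leave it alone.
- pill_bottle: Bystander: white pill bottle with a red label band and white cap, 44 mm across and 76 mm high, loose, standing on the table. Origin: centre of its underside. Leave it alone.
There are look-alikes about, which are no part of the job. There is more than one size of the pot_blue; the one meant has the size given above.

How it is judged:
By the outcome, as a careful person would: the job done as asked, in the order asked, and still so for the second after the job is handed in, with the robot touching nothing.
It also fails if it takes over 106 s, if anything falls off the work surface, if the arm or the gripper's body presses on something with over 40 N, if the wrist force passes 120 N, or if a joint passes its speed limit or range.

## Robot

A 6-joint arm with a two-finger parallel gripper is mounted at the origin on the work surface. World frame = base frame: x ahead of the robot, y to its left, z up, the work surface at z = 0. Lengths are in m, angles in rad, forces in N, time in s.
With the tool pointing down it reaches from about 0.35 to 0.775 m from the base axis. Payload 7.3 kg.
Tool frame: the origin (TCP) lies at the very end of the fingers, on their centre line; the grasp point (between the pads) lies 19 mm behind it (robot.hold_point_z is the distance from the TCP to the grasp point, in m); z points along the fingers, y is the direction in which the jaws open and shut (so a half turn about z gives the same grasp; the last joint's range is limited). The gripper opens to 92 mm and grips with 3 to 60 N. Pads are 19 mm wide; open, the fingers measure 130 mm over their backs; the gripper's body (75 mm by 190 mm) begins 47 mm behind the grasp point.
Start: joints at [-1.432, 0.342, 1.524, -0, 1.275, -0.146], TCP at [0.148, -0.504, 0.227] pointing down, gripper open.
Joint ranges: [-2.53, 2.53], [-0.77, 2.02], [0.04, 2.7], [-1, 4.14], [0.28, 2.66], [-3.11, 3.11]. Speed limits (rad/s): [2.57, 2.57, 3.14, 3.14, 3.14, 3.14].

## Interface

Orientations are given as [roll, pitch, yaw] about the fixed x, y, z axes, in that order (R = Rz(yaw) Ry(pitch) Rx(roll)).
In Python, from cell import monitor, viewer, robot gives the robot as it stands.
- The arm moves only by the tool move_arm, never from a script. Its argument "deltas" is a list of rows, each an object of numbers: "x", "y", "z": the shift along the tool's x, y, z in m; "wx", "wy", "wz": the turn, a rotation vector about the tool's x, y, z in degrees; "hand": the opening, from 0 (shut) to 1 (fully open). In form: [{"x": .., "y": .., "z": .., "wx": .., "wy": .., "wz": .., "hand": ..}, ...]. A call has 1 to 8 rows; each row is the pose to reach, as a shift and turn from the pose commanded when the call began, along the tool's axes at that moment; what a row does not reach only later rows make up. A row lasts 1/8 s, in which the tool goes at most 62.5 mm and 10.7 degrees, less where a joint would pass 70% of its speed; a pose out of reach is approached as far as the arm can. A call with a gripper value outside its range is refused whole. The fingers move at their own pace and stop on an object; "grip_force" is the grip in N (left out, the last holds). Time passes only in rows, so rows that repeat a pose let the fingers close. It gives the time, the measured TCP pose, the force and the opening at its end, in the units of the state.
- monitor.observe(): the state, without advancing time (a new reading comes with each control period).
- viewer.read_camera(name): name is "side" or "top" or "wrist"; returns the picture (400x640x3 uint8, red, green, blue); there is no depth.
- viewer.camera_params(name): a dict with "camera_matrix" (3x3 intrinsics, pixels), "R" (3x3) and "t" (3): a world point X has camera coordinates R X + t. Camera axes: x right, y down, z forward; pixel columns grow to the right and rows downward; lengths in m; the calibration is good to about 2 mm. The wrist camera is an equidistant fisheye: a pixel r from the principal point sees the ray r / f radians off the axis. A picture is of the moment at which its call begins: read the wrist's pose just before it. camera_params takes no time and is no camera call; for the wrist camera it gives the pose at the moment of the call.
- robot.hand_in(): hands the job in, once; it reports no verdict.
The state is a dict: "time": time; "qpos": joint angles; "qvel": joint speeds; "joint_efforts": joint torques, N m; "tool_pos": TCP position; "tool_rot": TCP orientation; "contact_force": force on the tool from outside, world axes, zero at the start; "torque": the same for the moment, N m; "opening": finger opening in m.
Only numpy, scipy, OpenCV 4.12 (cv2) and the standard library are available. Lean on these libraries where they do the work, as an engineer would, in place of code of your own. Each camera call takes 0.05 s, during which the arm holds its last target. There are 200 camera calls.

## Working session

There is one attempt and no reset: what is moved stays moved. The work goes in short steps, Python scripts to look and compute and a tool call to move; the robot and the scene stay as the last step left them, time stands still between calls to the robot, and variables do not carry over. Pictures are saved under pics/ and viewed, about 12 in all and at most 16, crops included, and the job is handed in when it is done.

Besides the shell and the picture viewer there is one more tool, called after ">>>" by a JSON object that holds its "op" and its "data". move_arm: Moves the arm, as the interface text tells. Its arguments: {"type":"object","properties":{"deltas":{"type":"array","items":{"type":"object","properties":{"x":{"type":"number"},"y":{"type":"number"},"z":{"type":"number"},"wx":{"type":"number"},"wy":{"type":"number"},"wz":{"type":"number"},"hand":{"type":"number"}}}},"grip_force":{"type":"number"}},"required":["deltas"]}

```bash
ls; mkdir -p pics; python3 - <<'E'
from cell import monitor, viewer, robot
import cv2, numpy as np
np.set_printoptions(precision=4,suppress=True)
print(monitor.observe())
for n in ["top","side"]:
    im=viewer.read_camera(n); cv2.imwrite(f"pics/{n}0.png",im[:,:,::-1]); p=viewer.camera_params(n); print(n,p, -np.array(p["R"]).T@np.array(p["t"]))
E
```

```text
pics
{'time': 0.0, 'qpos': array([-1.432 ,  0.3427,  1.525 , -0.    ,  1.2754, -0.146 ]), 'qvel': array([ 0.0002, -0.0006,  0.0011, -0.0006, -0.0015,  0.0008]), 'joint_efforts': array([  0.0013, -43.1239, -24.4223,   0.0719,   0.0558,  -0.0001]), 'tool_pos': array([ 0.1475, -0.5034,  0.226 ]), 'tool_rot': array([-3.1401, -0.0002,  0.2848]), 'contact_force': array([-0.3112, -0.167 , -0.2211]), 'torque': array([ 0.0292,  0.0145, -0.0377]), 'opening': 0.09202148927376325}
top {'camera_matrix': array([[460.5045,   0.    , 320.7602],
       [  0.    , 460.5045, 197.202 ],
       [  0.    ,   0.    ,   1.    ]]), 'R': array([[-0.0226, -0.9997,  0.0087],
       [-0.9802,  0.0205, -0.197 ],
       [ 0.1967, -0.013 , -0.9804]]), 't': array([-0.0022,  0.4996,  1.2434])} [0.2451 0.0037 1.3174]
side {'camera_matrix': array([[389.65  ,   0.    , 318.4115],
       [  0.    , 389.65  , 193.2304],
       [  0.    ,   0.    ,   1.    ]]), 'R': array([[-0.9817, -0.1892,  0.0208],
       [-0.1159,  0.5078, -0.8537],
       [ 0.151 , -0.8405, -0.5204]]), 't': array([0.4723, 0.1217, 0.913 ])} [0.34   0.7949 0.5692]
```

View pics/top0.png

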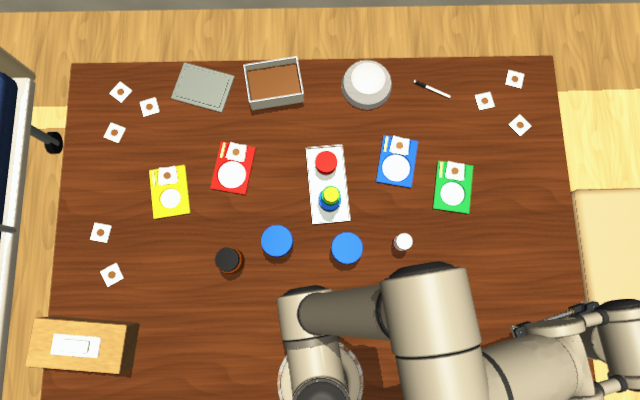

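View pics/side0.png

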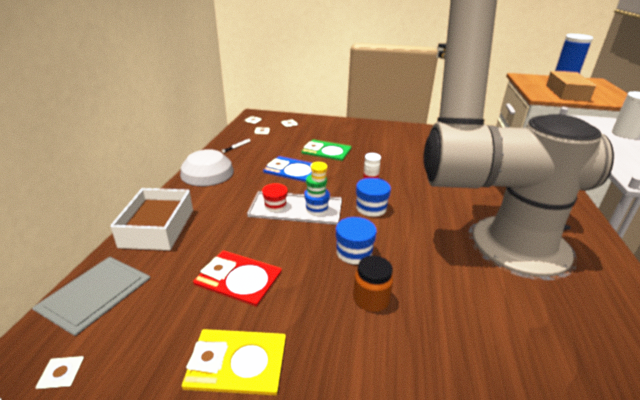

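Top view: the stack of yellow, green and blue is on the near tray place at about (330,197), and the red pot is on the far place at (326,161). Bed trays: yellow well (171,199), red (232,175), blue (397,168), green (452,194). Honey jar at (228,260), pill bottle at (404,242).

Things that could be taken for pot_blue: the stack base (330,205), plus loose blue pots at (277,241) and (347,248), which look bigger and stand off the tray. I'll measure and check in a close crop.

```bash
cat > h.py <<'E'
from cell import monitor, viewer, robot
import cv2, numpy as np
np.set_printoptions(precision=4,suppress=True)
def w(cam,u,v,z):
    p=viewer.camera_params(cam);K,R,t=[np.array(p[k]) for k in("camera_matrix","R","t")]
    c=-R.T@t; d=R.T@np.linalg.inv(K)@[u,v,1]; return c+d*(z-c[2])/d[2]
def px(cam,X):
    p=viewer.camera_params(cam);q=np.array(p["camera_matrix"])@(np.array(p["R"])@X+p["t"]);return q[:2]/q[2]
def blob(cam,m,off,z):
    """centre (world) and extents of the largest blob of mask m, contour mapped to plane z"""
    n,l,s,c=cv2.connectedComponentsWithStats(m.astype(np.uint8)); i=1+np.argmax(s[1:,4])
    cs,_=cv2.findContours((l==i).astype(np.uint8),cv2.RETR_EXTERNAL,cv2.CHAIN_APPROX_NONE)
    uv=np.array(c[i])+off; P=np.array([w(cam,a+off[0],b+off[1],z)[:2] for a,b in max(cs,key=len)[:,0]])
    return uv,w(cam,*uv,z),s[i,4],(P.max(0)-P.min(0))*1000
def move(x,y,z,yaw):
    """shift in tool axes from present pose to world x,y,z with tool yaw (tool down)"""
    from scipy.spatial.transform import Rotation as Ro
    s=monitor.observe(); R=Ro.from_euler('xyz',s["tool_rot"]); G=Ro.from_euler('xyz',[np.pi,0,yaw])
    print(R.inv().apply(np.array([x,y,z])-s["tool_pos"]),(R.inv()*G).as_rotvec(degrees=True))
E
python3 - <<'E'
from h import *
im=cv2.imread("pics/top0.png"); hsv=cv2.cvtColor(im,cv2.COLOR_BGR2HSV); H,S,V=cv2.split(hsv)
white=(S<50)&(V>190)
for n,u,v in [("yellow",171,199),("red",232,175),("blue",397,168),("green",452,194)]:
    x0,y0=u-16,v-11; m=white[y0:v+17,x0:u+17]; print("well",n,*blob("top",m,np.array([x0,y0]),.0065))
rng={"red":((H<8)|(H>172))&(S>150),"yellow":(H>22)&(H<35)&(S>150),"green":(H>45)&(H<75)&(S>120),"blue":(H>95)&(H<120)&(S>150)}
for n,c,x0,y0,x1,y1,z in [("pot red","red",308,146,346,180,.053),("pot yel","yellow",315,182,346,204,.131),("bigblue1","blue",255,220,300,262,.07),("bigblue2","blue",325,228,370,268,.07)]:
    print(n,*blob("top",rng[c][y0:y1,x0:x1],np.array([x0,y0]),z))
for n,u,v,z in [("trayfar",325,146,.01),("traynear",331,222,.01),("honey",228,258,.083),("pill",404,241,.076)]: print(n,w("top",u,v,z))
# tray orientation: mask of coloured plate min area rect
for n,x0,y0,x1,y1 in [("yellow",145,155,195,225),("red",205,135,260,200),("blue",372,130,422,192),("green",428,155,478,218)]:
    m=rng[n][y0:y1,x0:x1].astype(np.uint8); pts=np.argwhere(m)[:,::-1]+[x0,y0]
    P=np.array([w("top",a,b,.009)[:2] for a,b in pts]); r=cv2.minAreaRect((P*1000).astype(np.float32)); print(n,r)
c=cv2.resize(im[130:270,150:480],None,fx=2.4,fy=2.4,interpolation=cv2.INTER_CUBIC); cv2.imwrite("pics/crop1.png",c)
s=cv2.imread("pics/side0.png")[140:270,235:405]; cv2.imwrite("pics/crop2.png",cv2.resize(s,None,fx=4,fy=4,interpolation=cv2.INTER_CUBIC))
E
```

```text
well yellow [170.02   197.9733] [0.515  0.4226 0.0065] 300 [53.4186 52.6738]
well red [231.355  174.8613] [0.5803 0.2465 0.0065] 555 [69.9997 79.0699]
well blue [395.4954 167.9761] [ 0.5913 -0.2357  0.0065] 545 [70.6746 79.8127]
well green [451.9173 193.4043] [ 0.5114 -0.3963  0.0065] 423 [65.7758 65.9424]
pot red [325.7841 162.1748] [ 0.6001 -0.0296  0.053 ] 389 [65.0404 57.4496]
pot yel [330.7017 194.4088] [ 0.4901 -0.0383  0.131 ] 181 [40.4594 37.043 ]
bigblue1 [276.5088 240.5543] [0.3781 0.1098 0.07  ] 792 [84.3949 83.9971]
bigblue2 [346.5141 247.7839] [ 0.3544 -0.0793  0.07  ] 782 [83.9514 84.2228]
trayfar [ 0.6618 -0.0297  0.01  ]
traynear [ 0.4344 -0.0413  0.01  ]
honey [0.3331 0.2377 0.083 ]
pill [ 0.3688 -0.2349  0.076 ]
yellow ((535.20947265625, 425.3139953613281), (147.1522216796875, 107.44227600097656), 7.868407726287842)
red ((602.4072875976562, 242.16439819335938), (107.55777740478516, 148.27865600585938), 78.55667114257812)Traceback (most recent call last):
  File "<stdin>", line 13, in <module>
  File "h.py", line 5, in w
    p=viewer.camera_params(cam);K,R,t=[np.array(p[k]) for k in("camera_matrix","R","t")]
ValueError: time passes only in moves, steps and waits
```

```bash
sed -i 's/^def w(/import functools\nP=functools.lru_cache(None)(viewer.camera_params)\ndef w(/; s/p=viewer.camera_params(cam)/p=P(cam)/' h.py
python3 - <<'E'
from h import *
im=cv2.imread("pics/top0.png"); H,S,V=cv2.split(cv2.cvtColor(im,cv2.COLOR_BGR2HSV))
rng={"green":(H>45)&(H<75)&(S>120),"blue":(H>95)&(H<120)&(S>150)}
for n,x0,y0,x1,y1 in [("blue",372,130,422,192),("green",428,155,478,218)]:
    pts=np.argwhere(rng[n][y0:y1,x0:x1])[:,::-1]+[x0,y0]
    r=cv2.minAreaRect((np.array([w("top",a,b,.009)[:2] for a,b in pts])*1000).astype(np.float32)); print(n,r)
    a=np.deg2rad(r[2] if r[1][0]>r[1][1] else r[2]-90); print(np.array(r[0])-20*np.array([np.cos(a),np.sin(a)]))
c=cv2.resize(im[130:270,150:480],None,fx=2.4,fy=2.4,interpolation=cv2.INTER_CUBIC); cv2.imwrite("pics/crop1.png",c)
s=cv2.imread("pics/side0.png")[140:270,235:405]; cv2.imwrite("pics/crop2.png",cv2.resize(s,None,fx=4,fy=4,interpolation=cv2.INTER_CUBIC))
E
```

```text
blue ((612.0283813476562, -239.750244140625), (103.19812774658203, 144.4892578125), 78.41566467285156)
[ 592.4358 -235.734 ]
green ((531.0501708984375, -399.68206787109375), (105.13236236572266, 146.19944763183594), 80.36377716064453)
[ 511.3324 -396.3342]
```

View pics/crop2.png

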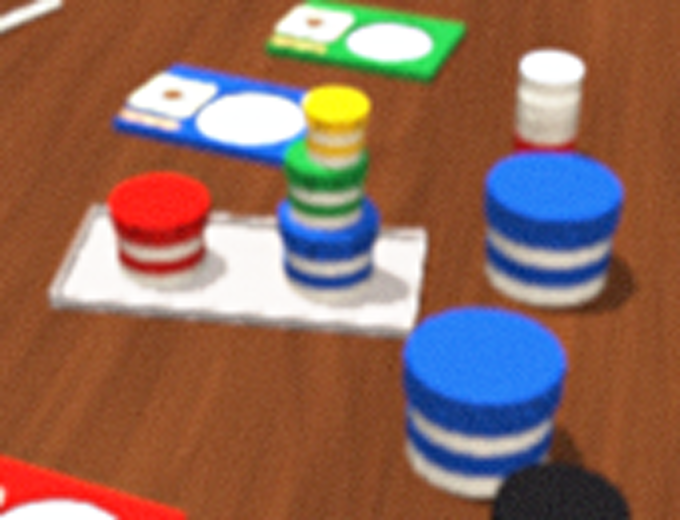

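View pics/crop1.png

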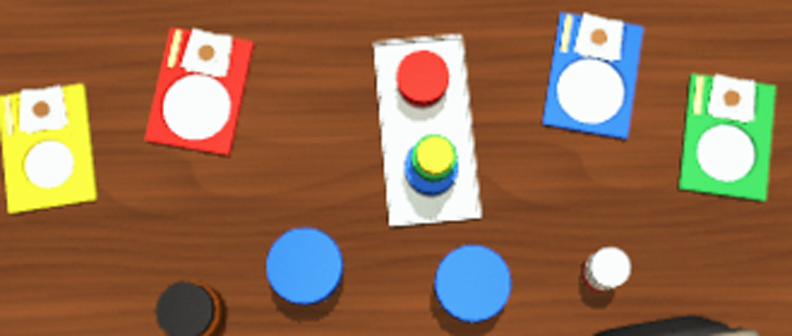

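The crops confirm it: the stack base (blue, at the 64 mm scale) stands on the steel tray. The two loose blue pots measure about 84 mm across, so they are look-alikes. The tray-place geometry predicts the stack at (0.493,-0.038) and red at (0.603,-0.033), which fits the blobs.

Next I refine the yellow position with the side view and plan the approach.

```bash
python3 - <<'E'
from h import *
print("yellow top side", w("side",319,166.2,.131), "red top side", w("side",235+160/4,140+203/4,.053))
im=cv2.imread("pics/top0.png"); H,S,V=cv2.split(cv2.cvtColor(im,cv2.COLOR_BGR2HSV))
for n,m,x0,y0,x1,y1,z in [("red",((H<8)|(H>172))&(S>150),308,146,346,180,.053),("yel",(H>22)&(H<35)&(S>150),315,182,346,204,.131)]:
    v=V[y0:y1,x0:x1]; mm=m[y0:y1,x0:x1]; t=0.8*np.percentile(v[mm],90); print(n,*blob("top",mm&(v>t),np.array([x0,y0]),z))
move(.4915,-.038,.2,0)
E
```

```text
yellow top side [ 0.4897 -0.0375  0.131 ] red top side [ 0.6005 -0.026   0.053 ]
red [325.8764 161.3174] [ 0.6026 -0.0299  0.053 ] 356 [59.2004 57.3892]
yel [330.7882 194.0235] [ 0.4911 -0.0386  0.131 ] 170 [37.8444 36.9786]
[ 0.4609 -0.3501  0.0267] [-0.0757 -0.003  16.3173]
```

>>> {"op": "move_arm", "data": {"deltas": [{"x": 0.046, "y": -0.035, "z": 0.003, "wz": 3}, {"x": 0.092, "y": -0.07, "z": 0.006, "wz": 6}, {"x": 0.138, "y": -0.105, "z": 0.008, "wz": 9}, {"x": 0.184, "y": -0.14, "z": 0.01, "wz": 12}, {"x": 0.23, "y": -0.175, "z": 0.013, "wz": 14}, {"x": 0.276, "y": -0.21, "z": 0.016, "wz": 16.3}, {"x": 0.322, "y": -0.245, "z": 0.019, "wz": 16.3}, {"x": 0.36, "y": -0.274, "z": 0.022, "wz": 16.3}], "grip_force": 15}}

```text
schema error: expected keys x, y, z, wx, wy, wz, hand
```

```bash
python3 -c "
from h import *
print(monitor.observe()['tool_pos']); move(.4908,-.038,.2,0)"
```

```text
[ 0.1475 -0.5035  0.2261]
[ 0.4603 -0.3503  0.0267] [-0.0757 -0.003  16.3173]
```

All keys are required.

>>> {"op": "move_arm", "data": {"deltas": [{"x": 0.046, "y": -0.035, "z": 0.003, "wx": 0, "wy": 0, "wz": 3, "hand": 1}, {"x": 0.092, "y": -0.07, "z": 0.006, "wx": 0, "wy": 0, "wz": 6, "hand": 1}, {"x": 0.138, "y": -0.105, "z": 0.008, "wx": 0, "wy": 0, "wz": 9, "hand": 1}, {"x": 0.184, "y": -0.14, "z": 0.01, "wx": 0, "wy": 0, "wz": 12, "hand": 1}, {"x": 0.23, "y": -0.175, "z": 0.013, "wx": 0, "wy": 0, "wz": 14, "hand": 1}, {"x": 0.276, "y": -0.21, "z": 0.016, "wx": 0, "wy": 0, "wz": 16.3, "hand": 1}, {"x": 0.322, "y": -0.245, "z": 0.019, "wx": 0, "wy": 0, "wz": 16.3, "hand": 1}, {"x": 0.36, "y": -0.274, "z": 0.022, "wx": 0, "wy": 0, "wz": 16.3, "hand": 1}], "grip_force": 15}}

```text
time: 1.1
tool_pos: [0.4168, -0.1378, 0.2045]
tool_rot: [-3.142, 0.0, 0.001]
contact_force: [0.6, -0.3, 0.1]
opening: 0.0914
```

```bash
python3 -c "
from h import *
print(monitor.observe()['tool_pos']); move(.4908,-.038,.2,0)"
```

```text
[ 0.4168 -0.1378  0.2045]
[ 0.0741 -0.0997  0.0045] [-0.0047  0.0073  0.0629]
```

>>> {"op": "move_arm", "data": {"deltas": [{"x": 0.037, "y": -0.05, "z": 0.0, "wx": 0, "wy": 0, "wz": 0, "hand": 1}, {"x": 0.074, "y": -0.0997, "z": 0.0, "wx": 0, "wy": 0, "wz": 0, "hand": 0.8}, {"x": 0.074, "y": -0.0997, "z": 0.005, "wx": 0, "wy": 0, "wz": 0, "hand": 0.7}, {"x": 0.074, "y": -0.0997, "z": 0.035, "wx": 0, "wy": 0, "wz": 0, "hand": 0.7}, {"x": 0.074, "y": -0.0997, "z": 0.065, "wx": 0, "wy": 0, "wz": 0, "hand": 0.7}, {"x": 0.074, "y": -0.0997, "z": 0.085, "wx": 0, "wy": 0, "wz": 0, "hand": 0.7}, {"x": 0.074, "y": -0.0997, "z": 0.099, "wx": 0, "wy": 0, "wz": 0, "hand": 0.7}, {"x": 0.074, "y": -0.0997, "z": 0.099, "wx": 0, "wy": 0, "wz": 0, "hand": 0.7}], "grip_force": 15}}

```text
time: 2.1
tool_pos: [0.4892, -0.0404, 0.1049]
tool_rot: [-3.141, 0.002, -0.0]
contact_force: [-0.1, 0.0, 0.2]
opening: 0.0645
```

```bash
python3 -c "
from h import *
print(monitor.observe()['tool_pos']); move(.4908,-.038,.105,0)
t=viewer.read_camera('top')[:,:,::-1][120:280,240:440]; s=viewer.read_camera('side')[:,:,::-1][110:270,225:425]
cv2.imwrite('pics/a1.png',cv2.resize(np.hstack([t,s]),None,fx=2,fy=2,interpolation=cv2.INTER_CUBIC))"
```

```text
[ 0.4892 -0.0404  0.1049]
[ 0.0016 -0.0024 -0.0001] [-0.0185  0.123  -0.0242]
```

View pics/a1.png

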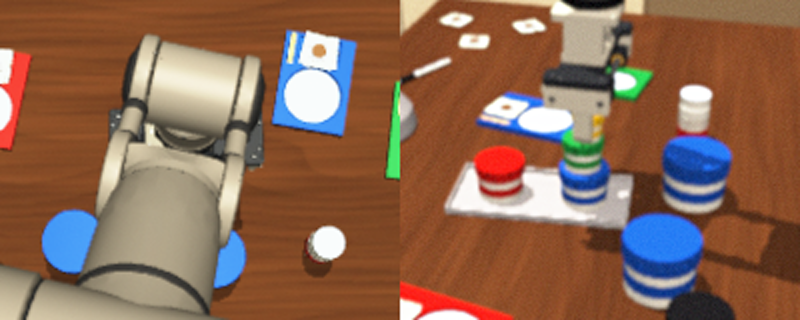

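The side view shows the yellow pot between the fingers, about (600,127), with the fingertips just above the green lid. I nudge about 2 mm and close.

>>> {"op": "move_arm", "data": {"deltas": [{"x": 0.0015, "y": -0.002, "z": 0, "wx": 0, "wy": 0, "wz": 0, "hand": 0.55}, {"x": 0.0015, "y": -0.002, "z": 0, "wx": 0, "wy": 0, "wz": 0, "hand": 0.48}, {"x": 0.0015, "y": -0.002, "z": 0, "wx": 0, "wy": 0, "wz": 0, "hand": 0.44}, {"x": 0.0015, "y": -0.002, "z": 0, "wx": 0, "wy": 0, "wz": 0, "hand": 0.3}, {"x": 0.0015, "y": -0.002, "z": 0, "wx": 0, "wy": 0, "wz": 0, "hand": 0.3}, {"x": 0.0015, "y": -0.002, "z": 0, "wx": 0, "wy": 0, "wz": 0, "hand": 0.3}], "grip_force": 15}}

```text
time: 2.95
tool_pos: [0.4916, -0.0381, 0.1059]
tool_rot: [3.141, -0.0, 0.0]
contact_force: [-0.7, 0.8, 3.3]
opening: 0.039
```

>>> {"op": "move_arm", "data": {"deltas": [{"x": 0.0, "y": 0, "z": -0.008, "wx": 0, "wy": 0, "wz": 0, "hand": 0.3}, {"x": 0.0, "y": 0, "z": -0.025, "wx": 0, "wy": 0, "wz": 0, "hand": 0.3}, {"x": 0.0, "y": 0, "z": -0.05, "wx": 0, "wy": 0, "wz": 0, "hand": 0.3}, {"x": 0.0, "y": -0.015, "z": -0.065, "wx": 0, "wy": 0, "wz": 0, "hand": 0.3}, {"x": 0.0, "y": -0.05, "z": -0.065, "wx": 0, "wy": 0, "wz": 0, "hand": 0.3}, {"x": 0.005, "y": -0.095, "z": -0.065, "wx": 0, "wy": 0, "wz": 0, "hand": 0.3}, {"x": 0.01, "y": -0.14, "z": -0.055, "wx": 0, "wy": 0, "wz": 0, "hand": 0.3}, {"x": 0.012, "y": -0.185, "z": -0.045, "wx": 0, "wy": 0, "wz": 0, "hand": 0.3}]}}

```text
time: 3.95
tool_pos: [0.5032, 0.1493, 0.1506]
tool_rot: [-3.141, -0.0, 0.001]
contact_force: [0.0, -0.3, -1.0]
opening: 0.0393
```

```bash
python3 -c "
from h import *
o=monitor.observe();print(o['tool_pos'],o['opening'],o['contact_force']); move(.515,.4226,.1,0)
im=cv2.imread('pics/top0.png')
i=viewer.read_camera('top')[:,:,::-1]; cv2.imwrite('pics/top1.png',i)
cv2.imwrite('pics/a2.png',cv2.resize(i[130:250,260:420],None,fx=4,fy=4,interpolation=cv2.INTER_CUBIC))"
```

```text
[0.5032 0.1493 0.1506] 0.03925235128273662 [ 0.0427 -0.3284 -0.952 ]
[ 0.012  -0.2733  0.0506] [-0.0079 -0.015   0.0294]
```

View pics/a2.png

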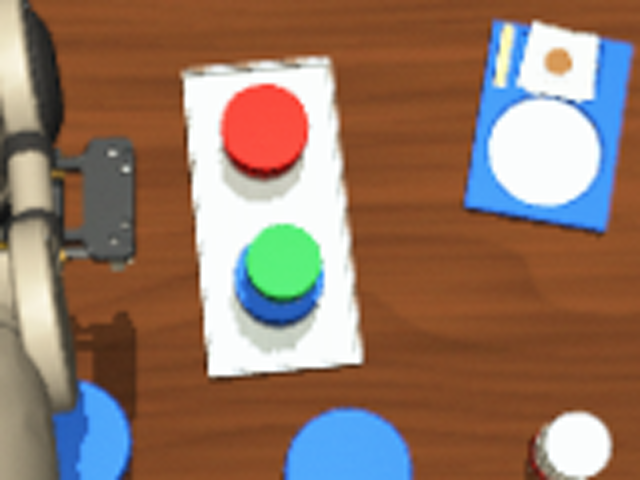

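The green lid is at crop (284,262), which is image (331,195). Nothing else moved and yellow is held. Now over to the yellow well.

>>> {"op": "move_arm", "data": {"deltas": [{"x": 0.002, "y": -0.045, "z": 0.0, "wx": 0, "wy": 0, "wz": 0, "hand": 0.3}, {"x": 0.004, "y": -0.09, "z": 0.005, "wx": 0, "wy": 0, "wz": 0, "hand": 0.3}, {"x": 0.006, "y": -0.135, "z": 0.012, "wx": 0, "wy": 0, "wz": 0, "hand": 0.3}, {"x": 0.008, "y": -0.18, "z": 0.02, "wx": 0, "wy": 0, "wz": 0, "hand": 0.3}, {"x": 0.01, "y": -0.22, "z": 0.03, "wx": 0, "wy": 0, "wz": 0, "hand": 0.3}, {"x": 0.012, "y": -0.25, "z": 0.045, "wx": 0, "wy": 0, "wz": 0, "hand": 0.3}, {"x": 0.012, "y": -0.27, "z": 0.065, "wx": 0, "wy": 0, "wz": 0, "hand": 0.3}, {"x": 0.012, "y": -0.2733, "z": 0.09, "wx": 0, "wy": 0, "wz": 0, "hand": 0.3}]}}

```text
time: 5.0
tool_pos: [0.5144, 0.4225, 0.0601]
tool_rot: [-3.141, -0.0, 0.002]
contact_force: [0.4, -0.2, -0.4]
opening: 0.0392
```

```bash
python3 -c "
from h import *
o=monitor.observe();print(o['tool_pos'],o['opening'],o['contact_force']); move(.515,.4226,.02,0)
im=cv2.imread('pics/top1.png'); H,S,V=cv2.split(cv2.cvtColor(im,cv2.COLOR_BGR2HSV)); m=(H>45)&(H<75)&(S>100)&(V>185)
x0,y0=315,180; print(blob('top',m[y0:215,x0:350],np.array([x0,y0]),.095))
x0,y0=310,145; m=((H<8)|(H>172))&(S>150)&(V>185); print(blob('top',m[y0:180,x0:345],np.array([x0,y0]),.053))
"
```

```text
[0.5144 0.4225 0.0601] 0.03922045934263046 [ 0.4089 -0.2241 -0.3858]
[ 0.0006 -0.0001  0.0401] [-0.0361 -0.0169  0.1377]
(array([330.5364, 194.7241]), array([ 0.4967, -0.0391,  0.095 ]), np.int32(261), array([47.3364, 46.6122]))
(array([325.8883, 161.3743]), array([ 0.6025, -0.03  ,  0.053 ]), np.int32(358), array([61.9484, 57.3892]))
```

>>> {"op": "move_arm", "data": {"deltas": [{"x": 0.0006, "y": 0, "z": 0.02, "wx": 0, "wy": 0, "wz": 0, "hand": 0.3}, {"x": 0.0006, "y": 0, "z": 0.034, "wx": 0, "wy": 0, "wz": 0, "hand": 0.3}, {"x": 0.0006, "y": 0, "z": 0.04, "wx": 0, "wy": 0, "wz": 0, "hand": 0.3}, {"x": 0.0006, "y": 0, "z": 0.042, "wx": 0, "wy": 0, "wz": 0, "hand": 0.3}, {"x": 0.0006, "y": 0, "z": 0.0435, "wx": 0, "wy": 0, "wz": 0, "hand": 0.3}, {"x": 0.0006, "y": 0, "z": 0.0445, "wx": 0, "wy": 0, "wz": 0, "hand": 0.3}, {"x": 0.0006, "y": 0, "z": 0.0445, "wx": 0, "wy": 0, "wz": 0, "hand": 0.3}]}}

```text
time: 5.88
tool_pos: [0.5161, 0.4203, 0.0165]
tool_rot: [-3.141, -0.0, 0.0]
contact_force: [-0.0, 0.6, 0.2]
opening: 0.0393
```

```bash
python3 -c "
from h import *
o=monitor.observe();print(o['tool_pos'],o['opening'],o['contact_force'])
s=viewer.read_camera('side')[:,:,::-1]; cv2.imwrite('pics/a3.png',cv2.resize(s[240:400,160:320],None,fx=4,fy=4,interpolation=cv2.INTER_CUBIC))"
```

```text
[0.5161 0.4203 0.0165] 0.03927630897033413 [-0.0323  0.5857  0.1609]
```

View pics/a3.png

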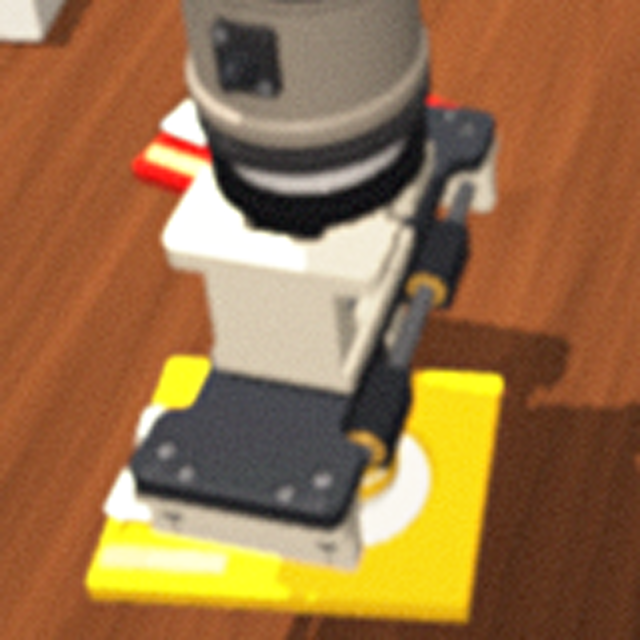

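Yellow is over the white well, about (380,480) in the crop. No contact yet, so I lower further in small steps.

>>> {"op": "move_arm", "data": {"deltas": [{"x": 0, "y": 0, "z": 0.0005, "wx": 0, "wy": 0, "wz": 0, "hand": 0.3}, {"x": 0, "y": 0, "z": 0.001, "wx": 0, "wy": 0, "wz": 0, "hand": 0.3}, {"x": 0, "y": 0, "z": 0.0015, "wx": 0, "wy": 0, "wz": 0, "hand": 0.3}, {"x": 0, "y": 0, "z": 0.0015, "wx": 0, "wy": 0, "wz": 0, "hand": 0.3}]}}

```text
time: 6.42
tool_pos: [0.5159, 0.4203, 0.0149]
tool_rot: [3.142, -0.0, 0.0]
contact_force: [-0.6, -0.1, 2.0]
opening: 0.0391
```

>>> {"op": "move_arm", "data": {"deltas": [{"x": 0, "y": 0, "z": 0.0004, "wx": 0, "wy": 0, "wz": 0, "hand": 0.3}, {"x": 0, "y": 0, "z": 0.0008, "wx": 0, "wy": 0, "wz": 0, "hand": 0.3}, {"x": 0, "y": 0, "z": 0.0008, "wx": 0, "wy": 0, "wz": 0, "hand": 0.3}]}}

```text
time: 6.8
tool_pos: [0.5161, 0.4203, 0.0149]
tool_rot: [-3.141, -0.001, 0.0]
contact_force: [-2.0, -2.0, 7.4]
opening: 0.0393
```

Contact at 7 N. Release and go up.

>>> {"op": "move_arm", "data": {"deltas": [{"x": 0, "y": 0, "z": 0, "wx": 0, "wy": 0, "wz": 0, "hand": 0.5}, {"x": 0, "y": 0, "z": 0, "wx": 0, "wy": 0, "wz": 0, "hand": 0.65}, {"x": 0, "y": 0, "z": 0, "wx": 0, "wy": 0, "wz": 0, "hand": 0.65}, {"x": 0, "y": 0, "z": -0.01, "wx": 0, "wy": 0, "wz": 0, "hand": 0.65}, {"x": 0, "y": 0, "z": -0.04, "wx": 0, "wy": 0, "wz": 0, "hand": 0.7}, {"x": 0, "y": 0.02, "z": -0.09, "wx": 0, "wy": 0, "wz": 0, "hand": 0.8}, {"x": -0.002, "y": 0.07, "z": -0.12, "wx": 0, "wy": 0, "wz": 0, "hand": 0.8}, {"x": -0.005, "y": 0.13, "z": -0.14, "wx": 0, "wy": 0, "wz": 0, "hand": 0.8}]}}

```text
time: 7.8
tool_pos: [0.5116, 0.2905, 0.1561]
tool_rot: [-3.14, -0.004, 0.002]
contact_force: [1.4, -0.7, 0.5]
opening: 0.0735
```

```bash
python3 -c "
from h import *
o=monitor.observe();print(o['tool_pos'],o['opening'],o['contact_force']); move(.4957,-.039,.155,0)
t=viewer.read_camera('top')[:,:,::-1];s=viewer.read_camera('side')[:,:,::-1];cv2.imwrite('pics/top2.png',t)
cv2.imwrite('pics/a4.png',cv2.resize(np.hstack([t[130:250,140:260],s[280:400,170:290]]),None,fx=3,fy=3,interpolation=cv2.INTER_CUBIC))"
```

```text
[0.5116 0.2905 0.1561] 0.07350627026635084 [ 1.4258 -0.7078  0.5027]
[-0.0166  0.3295  0.0006] [-0.0718 -0.2096  0.1136]
```

View pics/a4.png

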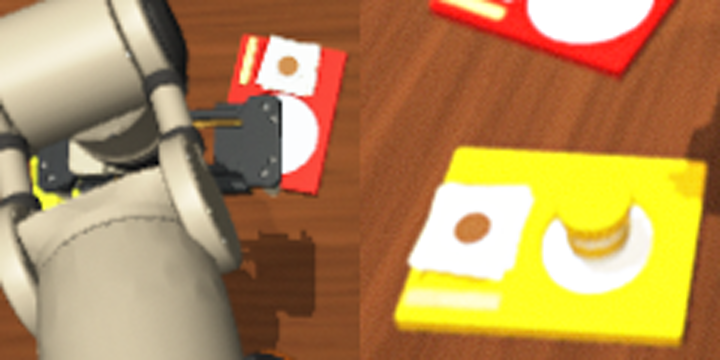

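Yellow stands upright in its well (side crop (590,240)). Back to the stack for green.

>>> {"op": "move_arm", "data": {"deltas": [{"x": -0.002, "y": 0.05, "z": 0, "wx": 0, "wy": 0, "wz": 0, "hand": 0.8}, {"x": -0.005, "y": 0.1, "z": 0, "wx": 0, "wy": 0, "wz": 0, "hand": 0.8}, {"x": -0.008, "y": 0.155, "z": 0, "wx": 0, "wy": 0, "wz": 0, "hand": 0.8}, {"x": -0.01, "y": 0.21, "z": 0, "wx": 0, "wy": 0, "wz": 0, "hand": 0.8}, {"x": -0.013, "y": 0.26, "z": 0, "wx": 0, "wy": 0, "wz": 0, "hand": 0.8}, {"x": -0.0155, "y": 0.305, "z": 0, "wx": 0, "wy": 0, "wz": 0, "hand": 0.8}, {"x": -0.0155, "y": 0.327, "z": 0.0, "wx": 0, "wy": 0, "wz": 0, "hand": 0.8}, {"x": -0.0155, "y": 0.3295, "z": 0.01, "wx": 0, "wy": 0, "wz": 0, "hand": 0.8}]}}

```text
time: 8.9
tool_pos: [0.4965, -0.0395, 0.1441]
tool_rot: [3.141, -0.002, -0.002]
contact_force: [-0.1, 0.1, 0.3]
opening: 0.0734
```

```bash
python3 -c "
from h import *
o=monitor.observe();print(o['tool_pos'],o['opening'],o['contact_force']); move(.4957,-.039,.068,0)
im=viewer.read_camera('side')[:,:,::-1].copy(); H,S,V=cv2.split(cv2.cvtColor(im,cv2.COLOR_BGR2HSV))
m=(H>45)&(H<75)&(S>100);x0,y0=290,165;v=V[y0:205,x0:345];mm=m[y0:205,x0:345];print(blob('side',mm&(v>.8*np.percentile(v[mm],90)),np.array([x0,y0]),.095))"
```

```text
[ 0.4965 -0.0395  0.1441] 0.07340104902444733 [-0.1392  0.147   0.2551]
[-0.001  -0.0005  0.0761] [ 0.0268 -0.1367 -0.1157]
(array([313.0899, 178.191 ]), array([ 0.5041, -0.0388,  0.095 ]), np.int32(89), array([26.7693, 47.9059]))
```

>>> {"op": "move_arm", "data": {"deltas": [{"x": 0, "y": 0, "z": 0.025, "wx": 0, "wy": 0, "wz": 0, "hand": 0.8}, {"x": 0, "y": 0, "z": 0.05, "wx": 0, "wy": 0, "wz": 0, "hand": 0.8}, {"x": 0, "y": 0, "z": 0.068, "wx": 0, "wy": 0, "wz": 0, "hand": 0.8}, {"x": 0, "y": 0, "z": 0.076, "wx": 0, "wy": 0, "wz": 0, "hand": 0.7}, {"x": 0, "y": 0, "z": 0.076, "wx": 0, "wy": 0, "wz": 0, "hand": 0.62}, {"x": 0, "y": 0, "z": 0.076, "wx": 0, "wy": 0, "wz": 0, "hand": 0.58}, {"x": 0, "y": 0, "z": 0.076, "wx": 0, "wy": 0, "wz": 0, "hand": 0.45}, {"x": 0, "y": 0, "z": 0.076, "wx": 0, "wy": 0, "wz": 0, "hand": 0.45}], "grip_force": 15}}

```text
time: 9.95
tool_pos: [0.4961, -0.0385, 0.0683]
tool_rot: [3.141, -0.001, 0.0]
contact_force: [0.2, 1.8, 3.7]
opening: 0.0514
```

>>> {"op": "move_arm", "data": {"deltas": [{"x": 0, "y": 0, "z": 0, "wx": 0, "wy": 0, "wz": 0, "hand": 0.45}, {"x": 0, "y": 0, "z": 0, "wx": 0, "wy": 0, "wz": 0, "hand": 0.45}], "grip_force": 18}}

```text
time: 10.2
tool_pos: [0.4962, -0.0385, 0.0683]
tool_rot: [3.141, -0.001, 0.0]
contact_force: [0.1, 1.3, 6.9]
opening: 0.0511
```

>>> {"op": "move_arm", "data": {"deltas": [{"x": 0, "y": 0, "z": -0.008, "wx": 0, "wy": 0, "wz": 0, "hand": 0.45}, {"x": 0, "y": 0, "z": -0.025, "wx": 0, "wy": 0, "wz": 0, "hand": 0.45}, {"x": 0, "y": 0.005, "z": -0.05, "wx": 0, "wy": 0, "wz": 0, "hand": 0.45}, {"x": 0.0, "y": 0.03, "z": -0.07, "wx": 0, "wy": 0, "wz": 0, "hand": 0.45}, {"x": 0.003, "y": 0.07, "z": -0.075, "wx": 0, "wy": 0, "wz": 0, "hand": 0.45}, {"x": 0.005, "y": 0.115, "z": -0.075, "wx": 0, "wy": 0, "wz": 0, "hand": 0.45}, {"x": 0.008, "y": 0.16, "z": -0.07, "wx": 0, "wy": 0, "wz": 0, "hand": 0.45}, {"x": 0.01, "y": 0.205, "z": -0.065, "wx": 0, "wy": 0, "wz": 0, "hand": 0.45}]}}

```text
time: 11.2
tool_pos: [0.5054, -0.245, 0.1328]
tool_rot: [3.141, 0.0, 0.0]
contact_force: [0.4, -0.5, -0.5]
opening: 0.0512
```

```bash
python3 -c "
from h import *
o=monitor.observe();print(o['tool_pos'],o['opening'],o['contact_force']); move(.5113,-.3963,.06,0)
t=viewer.read_camera('top')[:,:,::-1];s=viewer.read_camera('side')[:,:,::-1];cv2.imwrite('pics/top3.png',t);cv2.imwrite('pics/side3.png',s)
cv2.imwrite('pics/a5.png',cv2.resize(np.hstack([t[120:240,140:360],s[130:250,240:400]]),None,fx=2.1,fy=2.1,interpolation=cv2.INTER_CUBIC))
im=t.copy();H,S,V=cv2.split(cv2.cvtColor(im,cv2.COLOR_BGR2HSV))
for n,m,x0,y0,x1,y1,z in [('blue',(H>95)&(H<120)&(S>120),308,185,350,220,.053),('yel',(H>22)&(H<35)&(S>150),162,186,181,206,.04)]:
  v=V[y0:y1,x0:x1];mm=m[y0:y1,x0:x1];
  if mm.any(): print(n,*blob('top',mm&(v>.8*np.percentile(v[mm],90)),np.array([x0,y0]),z))
"
```

```text
[ 0.5054 -0.245   0.1328] 0.05121571859137337 [ 0.4406 -0.517  -0.4652]
[0.0058 0.1513 0.0728] [0.0106 0.0102 0.0144]
blue [329.3404 198.75  ] [ 0.4939 -0.0369  0.053 ] 376 [60.1473 59.0515]
yel [169.1881 192.6468] [0.5235 0.4149 0.04  ] 218 [46.5708 51.6346]
```

View pics/a5.png

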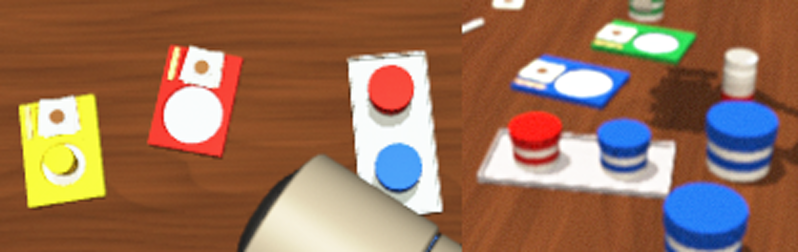

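Yellow sits within its white well (lid at crop (60,159)). The blue pot stands alone at (.494,-.037) and green is in the grip. On to the green well.

>>> {"op": "move_arm", "data": {"deltas": [{"x": 0.001, "y": 0.04, "z": 0.005, "wx": 0, "wy": 0, "wz": 0, "hand": 0.45}, {"x": 0.003, "y": 0.08, "z": 0.012, "wx": 0, "wy": 0, "wz": 0, "hand": 0.45}, {"x": 0.005, "y": 0.115, "z": 0.025, "wx": 0, "wy": 0, "wz": 0, "hand": 0.45}, {"x": 0.0058, "y": 0.14, "z": 0.045, "wx": 0, "wy": 0, "wz": 0, "hand": 0.45}, {"x": 0.0058, "y": 0.1513, "z": 0.065, "wx": 0, "wy": 0, "wz": 0, "hand": 0.45}, {"x": 0.0058, "y": 0.1513, "z": 0.085, "wx": 0, "wy": 0, "wz": 0, "hand": 0.45}, {"x": 0.0058, "y": 0.1513, "z": 0.098, "wx": 0, "wy": 0, "wz": 0, "hand": 0.45}, {"x": 0.0058, "y": 0.1513, "z": 0.102, "wx": 0, "wy": 0, "wz": 0, "hand": 0.45}]}}

```text
time: 12.3
tool_pos: [0.5114, -0.3937, 0.0298]
tool_rot: [-3.14, 0.001, 0.001]
contact_force: [-1.0, 0.2, -0.8]
opening: 0.0509
```

```bash
python3 -c "
from h import *
o=monitor.observe();print(o['tool_pos'],o['opening'],o['contact_force']); move(.5113,-.3963,.0193,0)"
```

```text
[ 0.5114 -0.3937  0.0298] 0.05093496651069804 [-1.0478  0.1658 -0.795 ]
[-0.0001  0.0027  0.0105] [-0.0735  0.0737  0.0604]
```

>>> {"op": "move_arm", "data": {"deltas": [{"x": 0, "y": 0.0025, "z": 0.004, "wx": 0, "wy": 0, "wz": 0, "hand": 0.45}, {"x": 0, "y": 0.0025, "z": 0.008, "wx": 0, "wy": 0, "wz": 0, "hand": 0.45}, {"x": 0, "y": 0.0025, "z": 0.009, "wx": 0, "wy": 0, "wz": 0, "hand": 0.45}, {"x": 0, "y": 0.0025, "z": 0.01, "wx": 0, "wy": 0, "wz": 0, "hand": 0.45}, {"x": 0, "y": 0.0025, "z": 0.0105, "wx": 0, "wy": 0, "wz": 0, "hand": 0.45}, {"x": 0, "y": 0.0025, "z": 0.0105, "wx": 0, "wy": 0, "wz": 0, "hand": 0.45}]}}

```text
time: 13.05
tool_pos: [0.5116, -0.3973, 0.0202]
tool_rot: [3.141, -0.0, 0.0]
contact_force: [0.5, 0.0, -0.5]
opening: 0.0511
```

>>> {"op": "move_arm", "data": {"deltas": [{"x": 0, "y": 0, "z": 0.0005, "wx": 0, "wy": 0, "wz": 0, "hand": 0.45}, {"x": 0, "y": 0, "z": 0.001, "wx": 0, "wy": 0, "wz": 0, "hand": 0.45}, {"x": 0, "y": 0, "z": 0.0015, "wx": 0, "wy": 0, "wz": 0, "hand": 0.45}, {"x": 0, "y": 0, "z": 0.0015, "wx": 0, "wy": 0, "wz": 0, "hand": 0.45}]}}

```text
time: 13.55
tool_pos: [0.5116, -0.3973, 0.0193]
tool_rot: [3.141, -0.0, 0.0]
contact_force: [-2.3, 1.2, 5.4]
opening: 0.051
```

Contact at 5 N. Release, rise and head back towards the blue pot.

>>> {"op": "move_arm", "data": {"deltas": [{"x": 0, "y": 0, "z": 0, "wx": 0, "wy": 0, "wz": 0, "hand": 0.6}, {"x": 0, "y": 0, "z": 0, "wx": 0, "wy": 0, "wz": 0, "hand": 0.75}, {"x": 0, "y": 0, "z": 0, "wx": 0, "wy": 0, "wz": 0, "hand": 0.75}, {"x": 0, "y": 0, "z": -0.01, "wx": 0, "wy": 0, "wz": 0, "hand": 0.75}, {"x": 0, "y": 0, "z": -0.045, "wx": 0, "wy": 0, "wz": 0, "hand": 0.8}, {"x": 0, "y": -0.03, "z": -0.09, "wx": 0, "wy": 0, "wz": 0, "hand": 0.9}, {"x": -0.004, "y": -0.085, "z": -0.1, "wx": 0, "wy": 0, "wz": 0, "hand": 0.9}, {"x": -0.008, "y": -0.14, "z": -0.1, "wx": 0, "wy": 0, "wz": 0, "hand": 0.9}]}}

```text
time: 14.55
tool_pos: [0.504, -0.2565, 0.1208]
tool_rot: [3.139, -0.003, -0.001]
contact_force: [0.0, -0.1, -0.1]
opening: 0.0824
```

```bash
python3 -c "
from h import *
o=monitor.observe();print(o['tool_pos'],o['opening'],o['contact_force']); move(.494,-.037,.0245,0)
t=viewer.read_camera('top')[:,:,::-1];s=viewer.read_camera('side')[:,:,::-1]
cv2.imwrite('pics/a6.png',cv2.resize(np.hstack([t[130:230,380:500],s[110:210,260:400]]),None,fx=3,fy=3,interpolation=cv2.INTER_CUBIC))"
```

```text
[ 0.504  -0.2565  0.1208] 0.0823541355927409 [ 0.0185 -0.0665 -0.0704]
[-0.0105 -0.2198  0.0958] [ 0.1255 -0.1927 -0.0337]
```

View pics/a6.png

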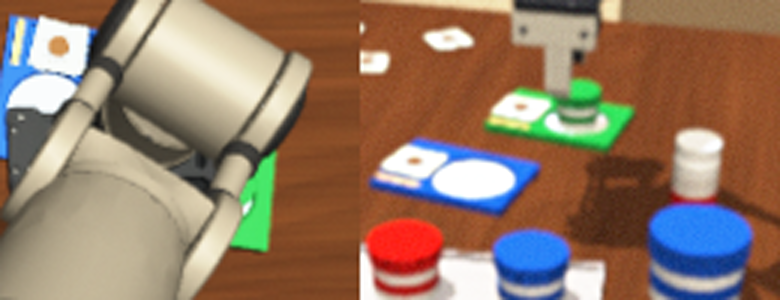

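Green stands upright in its white well (side crop (578,110)). On to the blue pot.

>>> {"op": "move_arm", "data": {"deltas": [{"x": -0.003, "y": -0.05, "z": 0, "wx": 0, "wy": 0, "wz": 0, "hand": 0.95}, {"x": -0.005, "y": -0.1, "z": 0, "wx": 0, "wy": 0, "wz": 0, "hand": 0.95}, {"x": -0.007, "y": -0.15, "z": 0, "wx": 0, "wy": 0, "wz": 0, "hand": 0.95}, {"x": -0.01, "y": -0.195, "z": 0, "wx": 0, "wy": 0, "wz": 0, "hand": 0.95}, {"x": -0.0105, "y": -0.217, "z": 0.0, "wx": 0, "wy": 0, "wz": 0, "hand": 0.95}, {"x": -0.0105, "y": -0.22, "z": 0.005, "wx": 0, "wy": 0, "wz": 0, "hand": 0.95}, {"x": -0.0105, "y": -0.22, "z": 0.03, "wx": 0, "wy": 0, "wz": 0, "hand": 0.95}, {"x": -0.0105, "y": -0.22, "z": 0.05, "wx": 0, "wy": 0, "wz": 0, "hand": 0.95}]}}

```text
time: 15.65
tool_pos: [0.4934, -0.0386, 0.068]
tool_rot: [3.141, -0.001, -0.0]
contact_force: [-0.2, 0.4, -0.7]
opening: 0.0872
```

```bash
python3 -c "
from h import *
o=monitor.observe();print(o['tool_pos'],o['opening'],o['contact_force']); move(.494,-.037,.0245,0)"
```

```text
[ 0.4934 -0.0386  0.068 ] 0.08720496963070853 [-0.1533  0.4024 -0.6753]
[ 0.0006 -0.0016  0.0435] [ 0.0338 -0.034  -0.0268]
```

>>> {"op": "move_arm", "data": {"deltas": [{"x": 0.0006, "y": -0.0015, "z": 0.02, "wx": 0, "wy": 0, "wz": 0, "hand": 0.95}, {"x": 0.0006, "y": -0.0015, "z": 0.036, "wx": 0, "wy": 0, "wz": 0, "hand": 0.95}, {"x": 0.0006, "y": -0.0015, "z": 0.0435, "wx": 0, "wy": 0, "wz": 0, "hand": 0.9}, {"x": 0.0006, "y": -0.0015, "z": 0.0435, "wx": 0, "wy": 0, "wz": 0, "hand": 0.8}, {"x": 0.0006, "y": -0.0015, "z": 0.0435, "wx": 0, "wy": 0, "wz": 0, "hand": 0.73}, {"x": 0.0006, "y": -0.0015, "z": 0.0435, "wx": 0, "wy": 0, "wz": 0, "hand": 0.6}, {"x": 0.0006, "y": -0.0015, "z": 0.0435, "wx": 0, "wy": 0, "wz": 0, "hand": 0.6}, {"x": 0.0006, "y": -0.0015, "z": 0.0435, "wx": 0, "wy": 0, "wz": 0, "hand": 0.6}], "grip_force": 22}}

```text
time: 16.65
tool_pos: [0.4941, -0.036, 0.0257]
tool_rot: [3.141, -0.001, 0.0]
contact_force: [0.1, -2.6, 5.1]
opening: 0.0635
```

>>> {"op": "move_arm", "data": {"deltas": [{"x": 0, "y": 0, "z": -0.006, "wx": 0, "wy": 0, "wz": 0, "hand": 0.6}, {"x": 0, "y": 0, "z": -0.025, "wx": 0, "wy": 0, "wz": 0, "hand": 0.6}, {"x": 0, "y": 0.005, "z": -0.05, "wx": 0, "wy": 0, "wz": 0, "hand": 0.6}, {"x": 0.01, "y": 0.035, "z": -0.06, "wx": 0, "wy": 0, "wz": 0, "hand": 0.6}, {"x": 0.03, "y": 0.075, "z": -0.06, "wx": 0, "wy": 0, "wz": 0, "hand": 0.6}, {"x": 0.055, "y": 0.115, "z": -0.06, "wx": 0, "wy": 0, "wz": 0, "hand": 0.6}, {"x": 0.075, "y": 0.15, "z": -0.06, "wx": 0, "wy": 0, "wz": 0, "hand": 0.6}, {"x": 0.09, "y": 0.18, "z": -0.055, "wx": 0, "wy": 0, "wz": 0, "hand": 0.6}]}}

```text
time: 17.65
tool_pos: [0.5842, -0.2169, 0.0802]
tool_rot: [-3.141, -0.0, -0.0]
contact_force: [0.2, 0.2, -1.8]
opening: 0.0633
```

```bash
python3 -c "
from h import *
o=monitor.observe();print(o['tool_pos'],o['opening'],o['contact_force']); move(.5918,-.2357,.0267,0)"
```

```text
[ 0.5842 -0.2169  0.0802] 0.06328772910202779 [ 0.1772  0.2142 -1.8204]
[0.0076 0.0188 0.0535] [-0.0063 -0.0133 -0.0006]
```

>>> {"op": "move_arm", "data": {"deltas": [{"x": 0.005, "y": 0.014, "z": 0.005, "wx": 0, "wy": 0, "wz": 0, "hand": 0.6}, {"x": 0.0076, "y": 0.0188, "z": 0.02, "wx": 0, "wy": 0, "wz": 0, "hand": 0.6}, {"x": 0.0076, "y": 0.0188, "z": 0.035, "wx": 0, "wy": 0, "wz": 0, "hand": 0.6}, {"x": 0.0076, "y": 0.0188, "z": 0.042, "wx": 0, "wy": 0, "wz": 0, "hand": 0.6}, {"x": 0.0076, "y": 0.0188, "z": 0.044, "wx": 0, "wy": 0, "wz": 0, "hand": 0.6}, {"x": 0.0076, "y": 0.0188, "z": 0.044, "wx": 0, "wy": 0, "wz": 0, "hand": 0.6}]}}

```text
time: 18.4
tool_pos: [0.5914, -0.2342, 0.0364]
tool_rot: [3.141, -0.0, 0.001]
contact_force: [-1.3, -0.5, -1.9]
opening: 0.0632
```

```bash
python3 -c "
from h import *
o=monitor.observe();print(o['tool_pos'],o['opening'],o['contact_force']); move(.5918,-.2357,.0267,0)"
```

```text
[ 0.5914 -0.2342  0.0364] 0.06315804758537147 [-1.2628 -0.4631 -1.8814]
[0.0004 0.0015 0.0097] [ 0.015  -0.0213  0.0438]
```

>>> {"op": "move_arm", "data": {"deltas": [{"x": 0, "y": 0.0015, "z": 0.004, "wx": 0, "wy": 0, "wz": 0, "hand": 0.6}, {"x": 0, "y": 0.0015, "z": 0.007, "wx": 0, "wy": 0, "wz": 0, "hand": 0.6}, {"x": 0, "y": 0.0015, "z": 0.008, "wx": 0, "wy": 0, "wz": 0, "hand": 0.6}, {"x": 0, "y": 0.0015, "z": 0.009, "wx": 0, "wy": 0, "wz": 0, "hand": 0.6}, {"x": 0, "y": 0.0015, "z": 0.0095, "wx": 0, "wy": 0, "wz": 0, "hand": 0.6}, {"x": 0, "y": 0.0015, "z": 0.0095, "wx": 0, "wy": 0, "wz": 0, "hand": 0.6}]}}

```text
time: 19.15
tool_pos: [0.5913, -0.2361, 0.0268]
tool_rot: [3.141, -0.0, 0.0]
contact_force: [-1.0, 0.3, -0.9]
opening: 0.0633
```

>>> {"op": "move_arm", "data": {"deltas": [{"x": 0, "y": 0, "z": 0.0005, "wx": 0, "wy": 0, "wz": 0, "hand": 0.6}, {"x": 0, "y": 0, "z": 0.001, "wx": 0, "wy": 0, "wz": 0, "hand": 0.6}, {"x": 0, "y": 0, "z": 0.0015, "wx": 0, "wy": 0, "wz": 0, "hand": 0.6}, {"x": 0, "y": 0, "z": 0.0015, "wx": 0, "wy": 0, "wz": 0, "hand": 0.6}]}}

```text
time: 19.65
tool_pos: [0.5913, -0.2361, 0.0267]
tool_rot: [3.141, -0.001, 0.0]
contact_force: [-5.0, 2.0, 10.3]
opening: 0.0633
```

>>> {"op": "move_arm", "data": {"deltas": [{"x": 0, "y": 0, "z": -0.0005, "wx": 0, "wy": 0, "wz": 0, "hand": 0.75}, {"x": 0, "y": 0, "z": -0.0005, "wx": 0, "wy": 0, "wz": 0, "hand": 0.9}, {"x": 0, "y": 0, "z": -0.0005, "wx": 0, "wy": 0, "wz": 0, "hand": 0.9}, {"x": 0, "y": 0, "z": -0.01, "wx": 0, "wy": 0, "wz": 0, "hand": 0.9}, {"x": 0, "y": 0, "z": -0.045, "wx": 0, "wy": 0, "wz": 0, "hand": 0.95}, {"x": 0, "y": -0.015, "z": -0.07, "wx": 0, "wy": 0, "wz": 0, "hand": 0.95}, {"x": 0.004, "y": -0.06, "z": -0.075, "wx": 0, "wy": 0, "wz": 0, "hand": 0.95}, {"x": 0.008, "y": -0.11, "z": -0.075, "wx": 0, "wy": 0, "wz": 0, "hand": 0.95}]}}

```text
time: 20.65
tool_pos: [0.5998, -0.1257, 0.1017]
tool_rot: [3.141, -0.003, -0.001]
contact_force: [-0.0, 1.6, 0.3]
opening: 0.0872
```

```bash
python3 -c "
from h import *
o=monitor.observe();print(o['tool_pos'],o['opening'],o['contact_force']); move(.603,-.030,.0245,0)
s=viewer.read_camera('side')[:,:,::-1]
cv2.imwrite('pics/a7.png',cv2.resize(s[110:230,240:400],None,fx=4,fy=4,interpolation=cv2.INTER_CUBIC))"
```

```text
[ 0.5998 -0.1257  0.1017] 0.08719010103560187 [-0.041   1.5953  0.2808]
[ 0.0029 -0.0958  0.0771] [ 0.0523 -0.1468 -0.0778]
```

View pics/a7.png

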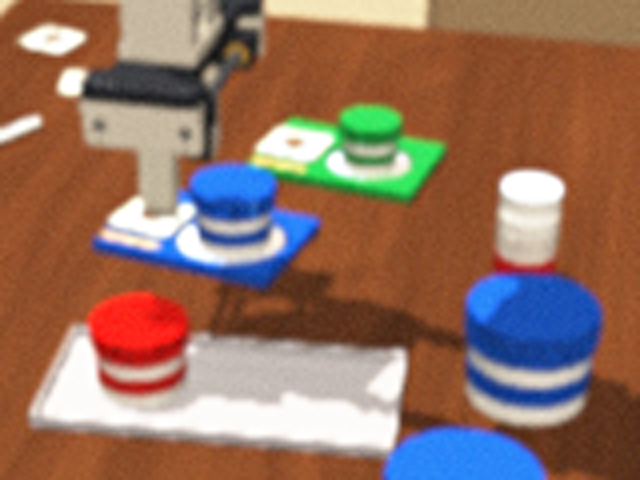

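Blue (235,210) and green (370,140) both stand in their wells. Now red.

>>> {"op": "move_arm", "data": {"deltas": [{"x": 0.001, "y": -0.04, "z": 0, "wx": 0, "wy": 0, "wz": 0, "hand": 0.95}, {"x": 0.003, "y": -0.08, "z": 0, "wx": 0, "wy": 0, "wz": 0, "hand": 0.95}, {"x": 0.003, "y": -0.0958, "z": 0, "wx": 0, "wy": 0, "wz": 0, "hand": 0.95}, {"x": 0.003, "y": -0.0958, "z": 0.005, "wx": 0, "wy": 0, "wz": 0, "hand": 0.95}, {"x": 0.003, "y": -0.0958, "z": 0.025, "wx": 0, "wy": 0, "wz": 0, "hand": 0.95}, {"x": 0.003, "y": -0.0958, "z": 0.03, "wx": 0, "wy": 0, "wz": 0, "hand": 0.95}]}}

```text
time: 21.45
tool_pos: [0.6013, -0.0317, 0.0688]
tool_rot: [3.142, 0.002, -0.001]
contact_force: [-0.9, 0.1, 0.5]
opening: 0.0873
```

```bash
python3 -c "
from h import *
o=monitor.observe();print(o['tool_pos'],o['opening'],o['contact_force']); move(.603,-.030,.0245,0)"
```

```text
[ 0.6013 -0.0317  0.0688] 0.08731862640137582 [-0.8573  0.0794  0.4661]
[ 0.0018 -0.0017  0.0443] [ 0.0033  0.141  -0.0614]
```

>>> {"op": "move_arm", "data": {"deltas": [{"x": 0.0015, "y": -0.0015, "z": 0.02, "wx": 0, "wy": 0, "wz": 0, "hand": 0.95}, {"x": 0.0015, "y": -0.0015, "z": 0.036, "wx": 0, "wy": 0, "wz": 0, "hand": 0.95}, {"x": 0.0015, "y": -0.0015, "z": 0.044, "wx": 0, "wy": 0, "wz": 0, "hand": 0.9}, {"x": 0.0015, "y": -0.0015, "z": 0.044, "wx": 0, "wy": 0, "wz": 0, "hand": 0.8}, {"x": 0.0015, "y": -0.0015, "z": 0.044, "wx": 0, "wy": 0, "wz": 0, "hand": 0.73}, {"x": 0.0015, "y": -0.0015, "z": 0.044, "wx": 0, "wy": 0, "wz": 0, "hand": 0.6}, {"x": 0.0015, "y": -0.0015, "z": 0.044, "wx": 0, "wy": 0, "wz": 0, "hand": 0.6}, {"x": 0.0015, "y": -0.0015, "z": 0.044, "wx": 0, "wy": 0, "wz": 0, "hand": 0.6}], "grip_force": 22}}

```text
time: 22.45
tool_pos: [0.6041, -0.0288, 0.0268]
tool_rot: [3.141, -0.001, 0.0]
contact_force: [-0.2, -0.1, 4.4]
opening: 0.0631
```

>>> {"op": "move_arm", "data": {"deltas": [{"x": 0, "y": 0, "z": -0.006, "wx": 0, "wy": 0, "wz": 0, "hand": 0.6}, {"x": 0, "y": 0, "z": -0.025, "wx": 0, "wy": 0, "wz": 0, "hand": 0.6}, {"x": 0, "y": -0.005, "z": -0.05, "wx": 0, "wy": 0, "wz": 0, "hand": 0.6}, {"x": -0.003, "y": -0.035, "z": -0.06, "wx": 0, "wy": 0, "wz": 0, "hand": 0.6}, {"x": -0.007, "y": -0.08, "z": -0.06, "wx": 0, "wy": 0, "wz": 0, "hand": 0.6}, {"x": -0.011, "y": -0.13, "z": -0.06, "wx": 0, "wy": 0, "wz": 0, "hand": 0.6}, {"x": -0.015, "y": -0.18, "z": -0.06, "wx": 0, "wy": 0, "wz": 0, "hand": 0.6}, {"x": -0.019, "y": -0.225, "z": -0.058, "wx": 0, "wy": 0, "wz": 0, "hand": 0.6}]}}

```text
time: 23.45
tool_pos: [0.5841, 0.198, 0.0842]
tool_rot: [-3.142, 0.0, 0.001]
contact_force: [-0.0, 0.8, -1.5]
opening: 0.0633
```

```bash
python3 -c "
from h import *
o=monitor.observe();print(o['tool_pos'],o['opening'],o['contact_force']); move(.5815,.2464,.0278,0)"
```

```text
[0.5841 0.198  0.0842] 0.0632514394035289 [-0.0463  0.8203 -1.5472]
[-0.0025 -0.0484  0.0565] [-0.0016  0.0111  0.0347]
```

>>> {"op": "move_arm", "data": {"deltas": [{"x": -0.0015, "y": -0.03, "z": 0.003, "wx": 0, "wy": 0, "wz": 0, "hand": 0.6}, {"x": -0.0025, "y": -0.046, "z": 0.01, "wx": 0, "wy": 0, "wz": 0, "hand": 0.6}, {"x": -0.0025, "y": -0.0484, "z": 0.022, "wx": 0, "wy": 0, "wz": 0, "hand": 0.6}, {"x": -0.0025, "y": -0.0484, "z": 0.037, "wx": 0, "wy": 0, "wz": 0, "hand": 0.6}, {"x": -0.0025, "y": -0.0484, "z": 0.045, "wx": 0, "wy": 0, "wz": 0, "hand": 0.6}, {"x": -0.0025, "y": -0.0484, "z": 0.047, "wx": 0, "wy": 0, "wz": 0, "hand": 0.6}, {"x": -0.0025, "y": -0.0484, "z": 0.047, "wx": 0, "wy": 0, "wz": 0, "hand": 0.6}]}}

```text
time: 24.32
tool_pos: [0.5823, 0.2442, 0.0372]
tool_rot: [3.142, -0.0, -0.0]
contact_force: [0.6, 0.2, -0.1]
opening: 0.0632
```

```bash
python3 -c "
from h import *
o=monitor.observe();print(o['tool_pos'],o['opening'],o['contact_force']); move(.5815,.2464,.0278,0)"
```

```text
[0.5823 0.2442 0.0372] 0.06318177065102752 [ 0.6201  0.2487 -0.1344]
[-0.0008 -0.0022  0.0094] [ 0.0029 -0.0091 -0.0231]
```

>>> {"op": "move_arm", "data": {"deltas": [{"x": -0.0005, "y": -0.002, "z": 0.004, "wx": 0, "wy": 0, "wz": 0, "hand": 0.6}, {"x": -0.0005, "y": -0.002, "z": 0.007, "wx": 0, "wy": 0, "wz": 0, "hand": 0.6}, {"x": -0.0005, "y": -0.002, "z": 0.008, "wx": 0, "wy": 0, "wz": 0, "hand": 0.6}, {"x": -0.0005, "y": -0.002, "z": 0.009, "wx": 0, "wy": 0, "wz": 0, "hand": 0.6}, {"x": -0.0005, "y": -0.002, "z": 0.0095, "wx": 0, "wy": 0, "wz": 0, "hand": 0.6}, {"x": -0.0005, "y": -0.002, "z": 0.0095, "wx": 0, "wy": 0, "wz": 0, "hand": 0.6}]}}

```text
time: 25.08
tool_pos: [0.5816, 0.2467, 0.0279]
tool_rot: [3.142, -0.0, 0.0]
contact_force: [-1.6, -0.0, 1.0]
opening: 0.0632
```

>>> {"op": "move_arm", "data": {"deltas": [{"x": 0, "y": 0, "z": 0.0005, "wx": 0, "wy": 0, "wz": 0, "hand": 0.6}, {"x": 0, "y": 0, "z": 0.001, "wx": 0, "wy": 0, "wz": 0, "hand": 0.6}, {"x": 0, "y": 0, "z": 0.001, "wx": 0, "wy": 0, "wz": 0, "hand": 0.6}]}}

```text
time: 25.45
tool_pos: [0.5816, 0.2467, 0.0278]
tool_rot: [3.142, -0.001, 0.0]
contact_force: [-3.8, -0.7, 7.1]
opening: 0.0629
```

Contact at 7 N. Release and retreat.

>>> {"op": "move_arm", "data": {"deltas": [{"x": 0, "y": 0, "z": -0.0005, "wx": 0, "wy": 0, "wz": 0, "hand": 0.75}, {"x": 0, "y": 0, "z": -0.0005, "wx": 0, "wy": 0, "wz": 0, "hand": 0.9}, {"x": 0, "y": 0, "z": -0.0005, "wx": 0, "wy": 0, "wz": 0, "hand": 0.9}, {"x": 0, "y": 0, "z": -0.01, "wx": 0, "wy": 0, "wz": 0, "hand": 0.9}, {"x": 0, "y": 0, "z": -0.045, "wx": 0, "wy": 0, "wz": 0, "hand": 0.95}, {"x": 0, "y": 0.015, "z": -0.09, "wx": 0, "wy": 0, "wz": 0, "hand": 0.95}, {"x": -0.02, "y": 0.06, "z": -0.13, "wx": 0, "wy": 0, "wz": 0, "hand": 0.95}, {"x": -0.04, "y": 0.11, "z": -0.16, "wx": 0, "wy": 0, "wz": 0, "hand": 0.95}]}}

```text
time: 26.45
tool_pos: [0.5416, 0.136, 0.1889]
tool_rot: [-3.142, -0.003, 0.002]
contact_force: [0.2, -0.7, 0.1]
opening: 0.0869
```

>>> {"op": "move_arm", "data": {"deltas": [{"x": -0.02, "y": 0.05, "z": 0, "wx": 0, "wy": 0, "wz": 0, "hand": 0.95}, {"x": -0.04, "y": 0.1, "z": 0, "wx": 0, "wy": 0, "wz": 0, "hand": 0.95}, {"x": -0.06, "y": 0.15, "z": 0, "wx": 0, "wy": 0, "wz": 0, "hand": 0.95}, {"x": -0.08, "y": 0.17, "z": 0, "wx": 0, "wy": 0, "wz": 0, "hand": 0.95}, {"x": -0.08, "y": 0.17, "z": 0, "wx": 0, "wy": 0, "wz": 0, "hand": 0.95}]}}

```text
time: 27.08
tool_pos: [0.461, -0.0344, 0.1874]
tool_rot: [3.141, -0.001, -0.003]
contact_force: [-0.3, 0.4, 0.1]
opening: 0.0873
```

```bash
python3 -c "
from h import *
o=monitor.observe();print(o['time'],o['tool_pos'],o['contact_force'])
t=viewer.read_camera('top')[:,:,::-1];s=viewer.read_camera('side')[:,:,::-1]
f=lambda i:cv2.resize(i,None,fx=2,fy=2,interpolation=cv2.INTER_CUBIC)
cv2.imwrite('pics/a8.png',np.vstack([f(t[130:270,140:490])]));cv2.imwrite('pics/a9.png',f(s[100:400,170:420]))
for n,X in dict(yel=(.516,.4203,.04),green=(.5116,-.3973,.046),blue=(.5913,-.2361,.054),red=(.5816,.2467,.054)).items(): print(n,(px('top',np.array(X))-[140,130])*2)
a=cv2.imread('pics/top0.png')
print('honey/pill diff',np.abs(a[245:275,213:243].astype(int)-t[245:275,213:243]).mean(),np.abs(a[230:255,390:415].astype(int)-t[230:255,390:415]).mean())"
```

```text
27.075 [ 0.461  -0.0344  0.1874] [-0.3049  0.3979  0.1297]
yel [ 54.3054 130.5612]
green [632.5876 120.9608]
blue [516.8634  67.3008]
red [176.4782  80.6016]
honey/pill diff 1.8644444444444443 2.0149333333333335
```

View pics/a8.png

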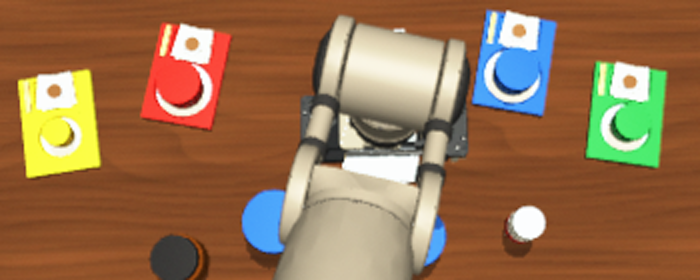

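View pics/a9.png

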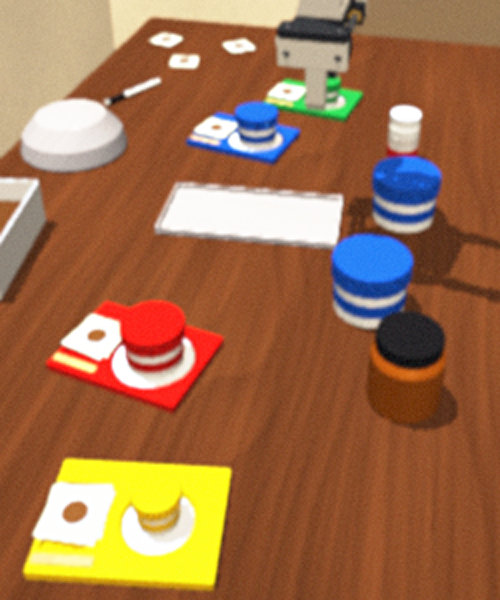

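All four stand in their wells, with a white crescent visible round each. The honey jar and pill bottle are unchanged by the pixel difference. The yellow lid looks a few pixels off its prediction, so I check it enlarged.

```bash
python3 -c "
from h import *
t=viewer.read_camera('top')[:,:,::-1];s=viewer.read_camera('side')[:,:,::-1]
f=lambda i:cv2.resize(i,(400,400),interpolation=cv2.INTER_CUBIC)
cv2.imwrite('pics/a10.png',np.hstack([f(t[172:222,145:195]),f(s[325:375,225:275])]))
for c,o in (('top',(145,172)),('side',(225,325))): print(c,[(px(c,np.array(X))-o)*8 for X in((.516,.4203,.04),(.516,.4203,.004),(.515,.4226,.0065))])"
```

```text
top [array([177.2215, 186.2448]), array([208.8334, 206.2129]), array([200.1954, 207.7005])]
side [array([176.5847, 164.5858]), array([189.7404, 279.3925]), array([189.7061, 282.3402])]
```

View pics/a10.png

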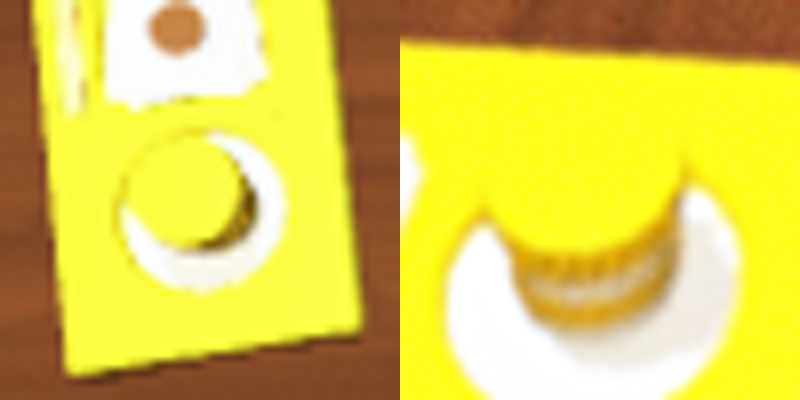

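The yellow lid centre is at about (182,190), predicted (177,186), so the pot is upright and well inside its well. Handing in.

```bash
python3 -c "
from h import *
print(robot.hand_in())"
```

```text
the job is handed in; nothing more can be done
None
```

All four pots are standing in the bed trays of their own colours, and I handed the job in at about 27 s on the robot's clock, against the 106 s limit. I took the stack apart from the top (yellow, green, blue), then moved the red pot. Each pot was lowered until light contact showed, with the highest reading about 10 N, before I let go.

**Last checks:** the final top and side pictures show each pot upright in its well. Yellow and red were both clearly visible from the side, while green was partly hidden behind the gripper, so its last clear view was just after the blue pot was placed. The honey jar and pill bottle look the same as at the start. The gripper was clear of everything at hand-in. I left the two larger look-alike blue pots (about 84 mm across) where they were.

**Disagreements:**
- **Yellow position:** it looked about 3.5 pixels off its predicted position in one rough reading. An enlarged crop put it within about 1 pixel, a few millimetres off centre in its well.
- **Green in the side view:** the reading before I gripped the green pot was off because it was partly hidden, so I used the top view instead.

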